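# Square up a row of lamp caps against the fence

## Robot

A 6-joint arm with a two-finger parallel gripper is mounted at the origin on the work surface. World frame = base frame: x ahead of the robot, y to its left, z up, the work surface at z = 0. Lengths are in m, angles in rad, forces in N, time in s.
With the tool pointing down it reaches from about 0.375 to 0.975 m from the base axis. Payload 3.8 kg.
Tool frame: the origin (TCP) lies between the finger pads; the fingertips stand 22 mm ahead of it and the grasp point (between the pads) lies 3 mm ahead of it; z points along the fingers, y is the direction in which the jaws open and shut (so a half turn about z gives the same grasp; the last joint's range is limited). The gripper opens to 85 mm and grips with 20 to 120 N. Pads are 22 mm wide; open, the fingers measure 114 mm over their backs; the gripper's body (76 mm by 85 mm) begins 54 mm behind the grasp point. The pads swing forward as they close: fully open they stand 13 mm farther back than shut.
Start: joints at [-1.183, 0.264, 1.604, -0, 1.274, -0.037], TCP at [0.278, -0.615, 0.253] pointing down, gripper open.
Joint ranges: [-2.63, 2.63], [-0.94, 2.18], [0.31, 2.57], [-1.31, 4.45], [0, 2.66], [-2.55, 2.55]. Speed limits (rad/s): [2.57, 2.57, 3.14, 3.14, 3.14, 3.14].

## Interface

Orientations are given as a rotation vector (axis times angle).
In Python, from workcell import * gives the robot as it stands.
- The arm moves only by the tool step_arm, never from a script. Its argument "motion" is a list that holds one entry, the list of rows, each a list of 7 numbers: the finger opening in m, from 0 to 0.0854, then the shift along the world's x, y, z in m, then the turn, a rotation vector about the world's x, y, z in degrees. A call has exactly 8 rows; each row is the pose to reach, as a shift and turn from the pose measured when the call began; what a row does not reach only later rows make up. A row lasts 1/8 s, in which the tool goes at most 62.5 mm and 10.7 degrees, less where a joint would pass 70% of its speed; a pose out of reach is approached as far as the arm can. A call with a gripper value outside its range is refused whole. The fingers move at their own pace and stop on an object; "newtons" is the grip in N (left out, the last holds). Time passes only in rows, so rows that repeat a pose let the fingers close, or fill a call up. It gives the time, the measured TCP pose, the force and the opening at its end, in the units of the state.
- read_state(): the state, without advancing time (a new reading comes with each control period).
- read_camera(name): name is "side" or "top" or "wrist"; returns (picture, depth): 400x640x3 uint8, blue, green, red; 400x640 float32, m along the optical axis (not along the pixel's ray), 0 where there is no reading.
- get_calibration(name): a dict with "K" (3x3 intrinsics, pixels), "world_from_camera" (4x4, takes a point from camera to world coordinates). Camera axes: x right, y down, z forward; pixel columns grow to the right and rows downward; lengths in m; the calibration is good to about 2 mm. A picture is of the moment at which its call begins: read the wrist's pose just before it. get_calibration takes no time and is no camera call; for the wrist camera it gives the pose at the moment of the call.
- finish_job(): hands the job in, once; it reports no verdict.
Trained networks look in the newest picture that a camera, given by its name, has taken for a name from the list of things; names that differ only in an ending like _2 or _b are one class to them, and where a whole thing is asked for, a point or a joint stands for the part that bears it (a point fixed in the world has none). Each returns a list of dicts, best first, with "score" (0 to 1); they miss things now and then, are a little off and sometimes report something else, mostly with a low value. They report only what shows in the picture. A call takes as long as a camera call. They do not tell look-alikes from the thing itself.
- spot_in(camera, thing): "xyz" ([x, y, z] in m, in the coordinates of the camera as it stood for that picture, good to about 4 mm: the middle of the surface that is visible of it).
- regions_of(camera, thing): "region" (400x640 bool, what is visible of it).
The state is a dict: "time": time; "q": joint angles; "joint_vel": joint speeds; "joint_torque": joint torques, N m; "tool_pos": TCP position; "tcp_rot": TCP orientation; "wrist_force": force on the tool from outside, world axes, zero at the start; "torque": the same for the moment, N m; "width": opening from 0.0 (shut) to 1.0 (fully open).
Only numpy, scipy, OpenCV 4.12 (cv2) and the standard library are available. Lean on these libraries where they do the work, as an engineer would, in place of code of your own. Each camera call takes 0.05 s, during which the arm holds its last target. There are 200 camera calls.

## Task

Pick up the straightedge by its handle and with it push the four loose lamp cap shells together, as one group, into the fence until they stand in a straight row, hard up against the spacer strip and the strip against the stop bar; keep your fingers off the shells. Press the row home by feel with about 10 N in all for a moment (under 5 N does not square it, over 16 N dents the thin shells), then draw the straightedge back and leave it standing on the bench outside the fence's mouth. Keep the shells upright and leave the domes, the meter and the lampholder where they are.

Things in the scene. Friction and masses are not known exactly. Their poses are not given: they have to be found in the camera images.
- fence: U-shaped aluminium fence fixed to the bench, no floor, open towards the robot: side rails 89 long, 14 wide, 20 mm high, 170 mm apart inside. Loose in it, up to 20 mm short of the stop bar, lies an aluminium spacer strip 164 mm long, 14 mm high, either 10 or 30 mm thick (the other lies beyond the fence). Origin on the bench, mid-mouth; x into the fence, y left along the mouth; yaw within 0.3 rad
- stop: the fence's rigid stop bar closing its far end, 170 mm long between the rails, 14 mm thick, 20 mm high. Origin at bench level in the middle of its inner face, 75 mm inside the mouth; same axes as the fence. Which of the two spacer strips lies before it changes each time, so the shells come to rest 20 mm sooner or later
- edge_handle (a point): straightedge, at the left or right of the fence: white bar of slippery plastic (friction 0.15) 150 long (y), 24 thick (x), 18 mm high, standing by itself; on its middle an upright wooden handle block 22 thick (x), 50 long (y), from 18 to 82 mm above the bar's underside. Point: in the handle, 60 mm above the underside, midway along the bar. Both long faces alike; 0.16 kg
- cap1_center (a point): lamp cap shell 1 of 4, all alike: an aluminium shell standing skirt down, round skirt 28 mm across and 10 mm high, narrower neck 22.4 mm across above it, 27 mm high over all, about 25 g. This point is on its axis, 12.5 mm above its underside. The four start loose outside the mouth, staggered side by side, each about 34 mm from the next across the mouth and within the rails' spacing, centres 45 to 90 mm out from the mouth
- cap2_center (a point): lamp cap shell 2 of 4, all alike: an aluminium shell standing skirt down, round skirt 28 mm across and 10 mm high, narrower neck 22.4 mm across above it, 27 mm high over all, about 25 g. This point is on its axis, 12.5 mm above its underside. The four start loose outside the mouth, staggered side by side, each about 34 mm from the next across the mouth and within the rails' spacing, centres 45 to 90 mm out from the mouth
- cap3_center (a point): lamp cap shell 3 of 4, all alike: an aluminium shell standing skirt down, round skirt 28 mm across and 10 mm high, narrower neck 22.4 mm across above it, 27 mm high over all, about 25 g. This point is on its axis, 12.5 mm above its underside. The four start loose outside the mouth, staggered side by side, each about 34 mm from the next across the mouth and within the rails' spacing, centres 45 to 90 mm out from the mouth
- cap4_center (a point): lamp cap shell 4 of 4, all alike: an aluminium shell standing skirt down, round skirt 28 mm across and 10 mm high, narrower neck 22.4 mm across above it, 27 mm high over all, about 25 g. This point is on its axis, 12.5 mm above its underside. The four start loose outside the mouth, staggered side by side, each about 34 mm from the next across the mouth and within the rails' spacing, centres 45 to 90 mm out from the mouth
- dome1: white plastic bulb diffuser dome, 60 mm across, 34 mm high, loose, flat side down; origin at the centre of its underside. To be left alone
- dome2: white plastic bulb diffuser dome, 60 mm across, 34 mm high, loose, flat side down; origin at the centre of its underside. To be left alone
- dome3: white plastic bulb diffuser dome, 60 mm across, 34 mm high, loose, flat side down; origin at the centre of its underside. To be left alone
- meter: black hand multimeter lying on its back, 145 x 76 x 32 mm, loose, at the other side of the fence from the straightedge; origin at the centre of its underside, x along its length. To be left alone
- holder: black round batten lampholder, 68 mm across, 42 mm high, loose, beyond the fence; origin at the centre of its underside. To be left alone
Mind the look-alikes: they are no part of the job. Leave any green or yellow look-alike of the part that bears edge_handle alone.

How it is judged:
By the outcome, as a careful person would: the job done as asked, in the order asked, and still so for the second after the job is handed in, with the robot touching nothing.
It also fails if it takes over 72 s, if anything falls off the work surface, if the arm or the gripper's body presses on something with over 40 N, if the wrist force passes 120 N, or if a joint passes its speed limit or range.

## Working session

There is one attempt and no reset: what is moved stays moved. The work goes in short steps, Python scripts to look and compute and a tool call to move; the robot and the scene stay as the last step left them, time stands still between calls to the robot, and variables do not carry over. Pictures are saved under pics/ and viewed, on a budget of 10 in all, crops included, one or two more only if the job needs it, and the job is handed in when it is done.

Besides the shell and the picture viewer there is one more tool, called after "Request:" as a command line: name --argument value ..., lists and objects as JSON in quotes. step_arm: Moves the arm, as the interface text tells. Its arguments: {"type":"object","properties":{"motion":{"type":"array"},"newtons":{"type":"number"}},"required":["motion"]}

```bash
mkdir -p pics; cat > h.py <<'E'
from workcell import *
import numpy as np, cv2
def spots(cam,thing):
    T=get_calibration(cam)["world_from_camera"]; T=np.array(T)
    return [(round(d["score"],2),np.round((T@np.r_[d["xyz"],1])[:3],4).tolist()) for d in spot_in(cam,thing)]
def world(cam,depth):
    c=get_calibration(cam);K=np.array(c["K"]);T=np.array(c["world_from_camera"])
    v,u=np.mgrid[:400,:640]
    P=np.stack([(u-K[0,2])/K[0,0]*depth,(v-K[1,2])/K[1,1]*depth,depth],-1)
    return P@T[:3,:3].T+T[:3,3]
E
python3 - <<'E'
from h import *
for c in("top","side"):
    p,d=read_camera(c); cv2.imwrite(f"pics/{c}0.png",p); np.save(f"{c}0.npy",world(c,d))
    if c=="top":
        for t in ["fence","stop","edge_handle","cap1_center","dome1","meter","holder"]: print(t,spots(c,t))
s=read_state();print({k:np.round(v,3).tolist() for k,v in s.items()})
E
```

```text
fence [(0.96, [0.6587, 0.0224, 0.0174]), (0.39, [0.4325, 0.2847, 0.0194]), (0.37, [0.4992, -0.0043, 0.0245])]
stop [(0.91, [0.6663, 0.021, 0.0199])]
edge_handle [(0.88, [0.3437, 0.0915, 0.0149]), (0.75, [0.6097, 0.3038, 0.0203]), (0.65, [0.4327, 0.2872, 0.0187]), (0.57, [0.2662, 0.2722, 0.0198])]
cap1_center [(0.62, [0.5315, 0.0284, 0.0206]), (0.18, [0.6579, 0.0257, 0.0188])]
dome1 [(0.94, [0.6617, 0.1681, 0.0241]), (0.89, [0.7484, 0.2148, 0.0238]), (0.7, [0.6751, -0.1271, 0.0226])]
meter [(0.84, [0.4553, -0.3203, 0.0317]), (0.38, [0.5007, -0.0022, 0.0249])]
holder [(0.83, [0.7586, -0.0188, 0.0094])]
{'time': 0.45, 'q': [-1.183, 0.264, 1.604, -0.0, 1.274, -0.037], 'joint_vel': [0.001, -0.002, -0.001, 0.001, -0.001, -0.001], 'joint_torque': [-0.0, -51.431, -36.712, -0.0, 0.004, 0.0], 'tool_pos': [0.278, -0.615, 0.253], 'tcp_rot': [-3.071, -0.662, 0.0], 'wrist_force': [0.654, -0.07, 1.034], 'torque': [-0.03, -0.022, -0.039], 'width': 0.996}
```

View pics/top0.png

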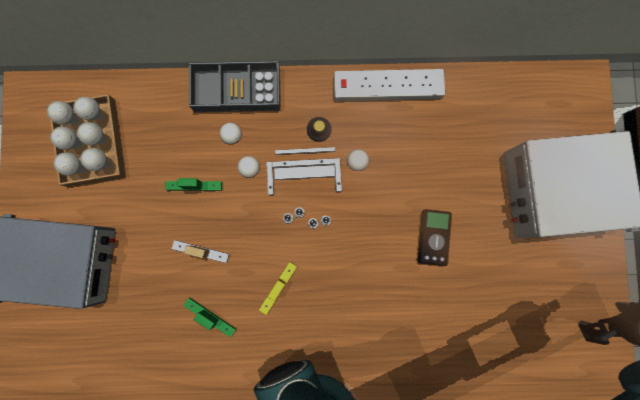

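The white bar with the wooden handle at (200,252) is the straightedge. The look-alikes are green at (194,185) and (210,317) and yellow at (278,289), so I leave those alone. The shells are at (288,218), (299,212), (313,223) and (326,220). I'll confirm this in an enlarged crop.

```bash
python3 - <<'E'
from h import *
p=cv2.imread("pics/top0.png"); cv2.imwrite("pics/crop0.png",cv2.resize(p[140:280,160:360],None,fx=4,fy=4,interpolation=cv2.INTER_CUBIC))
W=np.load("top0.npy")
for n,(u,v) in dict(caps1=(288,218),c2=(299,212),c3=(313,223),c4=(326,220),fl=(270,193),fr=(338,190),bl=(269,163),br=(337,161),sl=(276,172),sr=(334,172),el=(174,245),er=(227,258),h=(196,252)).items(): print(n,np.round(W[v,u],3))
m=(W[...,2]>.06)&(W[...,2]<.1)&(abs(W[...,0]-.4325)<.06)&(abs(W[...,1]-.287)<.06)
print(m.sum(),W[m].mean(0) if m.any() else 0)
m=(W[...,2]>.011)&(W[...,2]<.03)&(abs(W[...,0]-.4325)<.09)&(abs(W[...,1]-.287)<.1)
q=W[m][:,:2].astype(np.float32);print(cv2.minAreaRect(q))
c=get_calibration("wrist");print(np.round(c["K"],1).tolist(),np.round(c["world_from_camera"],3).tolist())
E
```

```text
caps1 [0.517 0.063 0.026]
c2 [0.533 0.034 0.024]
c3 [ 0.502 -0.003  0.028]
c4 [ 0.51  -0.037  0.022]
fl [0.586 0.111 0.02 ]
fr [ 0.59  -0.072  0.018]
bl [0.668 0.112 0.017]
br [ 0.668 -0.072  0.019]
sl [0.643 0.094 0.015]
sr [ 0.64  -0.063  0.013]
el [0.453 0.37  0.012]
er [0.415 0.227 0.018]
h [0.434 0.294 0.079]
193 [0.43555034 0.29708377 0.07940786]
((0.43559983372688293, 0.29901501536369324), (0.15048043429851532, 0.023884566500782967), 74.34307098388672)
[[320.5, 0.0, 319.0], [0.0, 320.5, 200.8], [0.0, 0.0, 1.0]] [[0.413, -0.876, -0.249, 0.342], [-0.911, -0.397, -0.112, -0.586], [-0.001, 0.273, -0.962, 0.373], [0.0, 0.0, 0.0, 1.0]]
```

View pics/crop0.png

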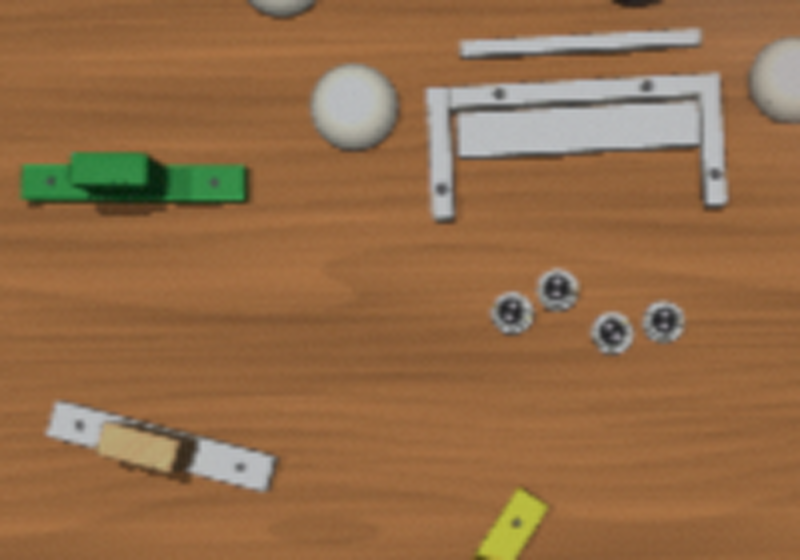

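Confirmed: the white bar with the wooden block is the straightedge (crop pixel 160,445), and the thick 30 mm strip lies in the fence. Bar yaw is about -15.5° and fence yaw about +3°. I'll move toward it and look with the wrist camera on the way.

Request:
step_arm --motion '[[[0.085,0.03,0.055,0.02,0,0,8],[0.085,0.06,0.11,0.04,0,0,16],[0.085,0.085,0.165,0.06,0,0,24],[0.085,0.11,0.22,0.08,0,0,32],[0.085,0.13,0.275,0.09,0,0,40],[0.085,0.15,0.335,0.09,0,0,48],[0.085,0.16,0.395,0.09,0,0,50],[0.085,0.17,0.455,0.09,0,0,50]]]'

```text
time: 1.45
tool_pos: [0.4479, -0.1608, 0.3436]
tcp_rot: [2.503, 1.898, 0.001]
wrist_force: [0.8, 0.2, 0.5]
width: 0.996
```

Request:
step_arm --motion '[[[0.085,0,0.06,0,0,0,0],[0.085,0,0.12,0,0,0,0],[0.085,0,0.18,0,0,0,0],[0.085,0,0.24,0,0,0,0],[0.085,0,0.3,-0.02,0,0,0],[0.085,-0.005,0.36,-0.04,0,0,0],[0.085,-0.01,0.39,-0.06,0,0,0],[0.085,-0.01,0.39,-0.08,0,0,0]]]'

```text
time: 2.45
tool_pos: [0.4373, 0.2317, 0.2631]
tcp_rot: [2.499, 1.903, 0.002]
wrist_force: [-0.2, 0.4, 0.0]
width: 0.991
```

```bash
python3 - <<'E'
from h import *
p,d=read_camera("wrist"); W=world("wrist",d); cv2.imwrite("pics/w1.png",p); np.save("w1.npy",W)
s=read_state();print(s["time"],np.round(s["tool_pos"],4),np.round(s["tcp_rot"],3),np.round(s["q"],2))
print(spots("wrist","edge_handle"),spots("wrist","cap1_center"),spots("wrist","fence"))
c=np.array([.4356,.298])
r=np.hypot(W[...,0]-c[0],W[...,1]-c[1])<.09
for lo,hi in((.074,.09),(.013,.024)):
    m=r&(W[...,2]>lo)&(W[...,2]<hi);print(m.sum(),cv2.minAreaRect(W[m][:,:2].astype(np.float32)),np.median(W[m][:,2]))
E
```

```text
2.5 [0.4359 0.2299 0.2599] [-2.5   -1.902  0.006] [ 0.44 -0.09  1.97 -0.    1.26  0.71]
[(0.91, [0.6052, 0.3084, 0.0308]), (0.79, [0.3416, 0.103, 0.0222]), (0.58, [0.2737, 0.2827, 0.0213])] [] [(0.55, [0.6612, 0.0965, 0.009])]
1344 ((0.43476393818855286, 0.2979710102081299), (0.04983130469918251, 0.02149977535009384), 74.04422760009766) 0.07776937151108798
1634 ((0.4342550039291382, 0.29784584045410156), (0.14874567091464996, 0.023113906383514404), 74.2418212890625) 0.014052825755605264
```

View pics/w1.png

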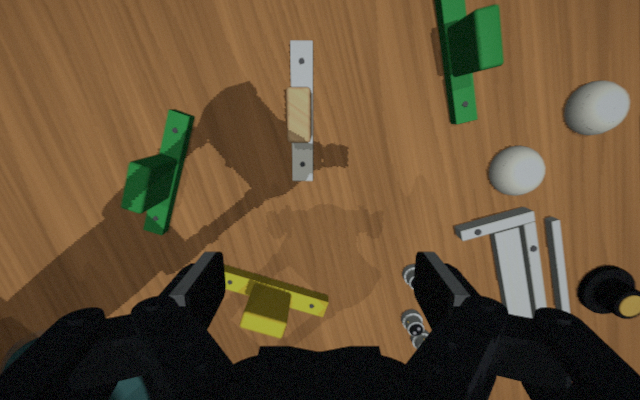

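The wrist picture shows the straightedge's handle at (299,113). The depth fit puts it at (0.435, 0.298) with yaw -15.8°, which agrees with the top view. The yellow look-alike at (275,305) is off to the side.

Request:
step_arm --motion '[[[0.085,0,0.04,-0.02,0,0,0],[0.085,-0.001,0.068,-0.05,0,0,0],[0.085,-0.001,0.068,-0.09,0,0,0],[0.085,-0.001,0.068,-0.13,0,0,0],[0.085,-0.001,0.068,-0.16,0,0,0],[0.085,-0.001,0.068,-0.185,0,0,0],[0.085,-0.001,0.068,-0.2,0,0,0],[0.085,-0.001,0.068,-0.2,0,0,0]]]'

```text
time: 3.65
tool_pos: [0.4369, 0.2967, 0.0636]
tcp_rot: [2.504, 1.897, -0.001]
wrist_force: [-0.1, -0.1, -1.0]
width: 0.995
```

Request:
step_arm --motion '[[[0.02,0,0,0,0,0,0],[0.015,0,0,0,0,0,0],[0.01,0,0,0,0,0,0],[0.01,0,0,0,0,0,0],[0.01,0,0,0,0,0,0],[0.01,0,0,0,0,0,0],[0.01,0,0,0,0,0,0],[0.01,0,0,0,0,0,0]]]' --newtons 50

```text
time: 4.65
tool_pos: [0.4371, 0.2969, 0.0641]
tcp_rot: [2.504, 1.897, -0.0]
wrist_force: [-1.5, -0.8, 5.0]
width: 0.256
```

Request:
step_arm --motion '[[[0.01,0,0,0.025,0,0,0],[0.01,0,0,0.05,0,0,0],[0.01,0,-0.05,0.06,0,0,3],[0.01,0,-0.105,0.06,0,0,9],[0.01,0,-0.16,0.06,0,0,15],[0.01,0,-0.22,0.06,0,0,18.5],[0.01,0,-0.265,0.06,0,0,18.5],[0.01,0,-0.28,0.06,0,0,18.5]]]'

```text
time: 5.65
tool_pos: [0.4363, 0.0148, 0.1234]
tcp_rot: [2.17, 2.272, -0.001]
wrist_force: [-0.4, 0.4, -1.8]
width: 0.249
```

```bash
python3 - <<'E'
from h import *
W=np.load("top0.npy")
def rect(n,m): print(n,m.sum(),cv2.minAreaRect(W[m][:,:2].astype(np.float32)))
X,Y,Z=W[...,0],W[...,1],W[...,2]
for n,c in dict(c1=(.517,.063),c2=(.533,.034),c3=(.502,-.003),c4=(.51,-.037)).items():
    m=(np.hypot(X-c[0],Y-c[1])<.017)&(Z>.006); print(n,m.sum(),(W[m].min(0)+W[m].max(0))[:2]/2)
rect("fence+strip",(X>.57)&(X<.69)&(Y>-.09)&(Y<.125)&(Z>.009))
rect("strip",(X>.60)&(X<.66)&(Y>-.06)&(Y<.1)&(Z>.009)&(Z<.017))
def line(n,m): print(n,m.sum(),np.degrees(np.arctan2(*cv2.fitLine(W[m][:,:2].astype(np.float32),2,0,.01,.01)[:2].ravel())),W[m].mean(0))
line("left",(X>.585)&(X<.65)&(Y>.1)&(Y<.125)&(Z>.012)); line("right",(X>.585)&(X<.65)&(Y>-.09)&(Y<-.065)&(Z>.012))
p,d=read_camera("top");cv2.imwrite("pics/crop1.png",cv2.resize(p[140:280,220:360],None,fx=4,fy=4)); V=world("top",d)
p,d=read_camera("side");cv2.imwrite("pics/s1.png",p)
s=read_state();print(s["time"],np.round(s["tool_pos"],4),np.round(s["tcp_rot"],3),s["width"],np.round(s["wrist_force"],2))
E
```

```text
c1 79 [0.51943695 0.06551588]
c2 80 [0.53370632 0.03296626]
c3 75 [ 0.50440571 -0.0014085 ]
c4 76 [ 0.5102297  -0.03656538]
fence+strip 1307 ((0.6306300759315491, 0.018971234560012817), (0.0891198143362999, 0.19834786653518677), 1.9593373537063599)
strip 575 ((0.6427097320556641, 0.02070734277367592), (0.03343646973371506, 0.15768618881702423), 0.025579048320651054)
left 129 88.61635 [0.61662151 0.11010447 0.01824512]
right 120 88.201324 [ 0.61899512 -0.07338812  0.01823439]
5.75 [0.4368 0.0159 0.1236] [ 2.170e+00  2.272e+00 -1.000e-03] 0.2492105428170656 [ 0.    0.69 -1.87]
```

View pics/s1.png

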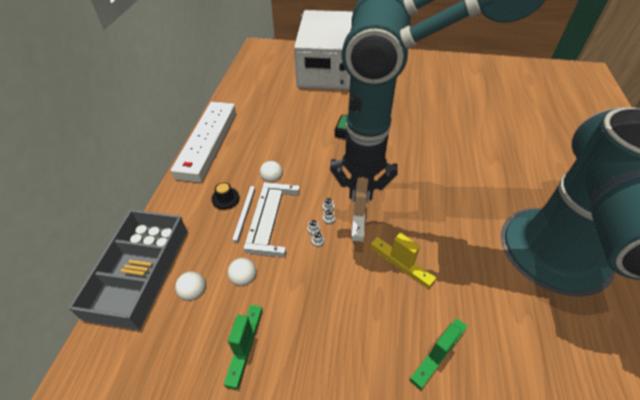

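The side view shows the bar hanging at (359,215) behind the four upright shells at (313–329, 203–238), with the fence ahead. I'll refine the fence yaw.

```bash
python3 - <<'E'
from h import *
p=cv2.imread("pics/top0.png");c=get_calibration("top");K=np.array(c["K"]);T=np.array(c["world_from_camera"])
def proj(uv,z):
    r=np.c_[(uv-[K[0,2],K[1,2]])/[K[0,0],K[1,1]],np.ones(len(uv))]@T[:3,:3].T
    return (T[:3,3]+r*((z-T[2,3])/r[:,2])[:,None])[:,:2]
g=cv2.resize(cv2.cvtColor(p,cv2.COLOR_BGR2HSV)[...,1],None,fx=4,fy=4,interpolation=cv2.INTER_CUBIC)
m=((g<70)).astype(np.uint8); m[:,:260*4]=0;m[:,346*4:]=0;m[:155*4]=0;m[200*4:]=0
n,l,st,_=cv2.connectedComponentsWithStats(m)
for i in range(1,n):
    if st[i,4]<500: continue
    v,u=np.nonzero(l==i); q=proj(np.c_[(u+.5)/4-.5,(v+.5)/4-.5],.02).astype(np.float32)
    print(st[i],cv2.minAreaRect(q))
    x,y=q.T
    for nm,s in (("Lrail",(y>.1)&(x<.645)&(x>.595)),("Rrail",(y<-.066)&(x<.645)&(x>.595)),("stop",(x>.655)&(y<.09)&(y>-.05)),("strip",(x>.625)&(x<.65)&(y<.09)&(y>-.05))):
        if s.sum()>50:
            a=q[s]
            k=1 if "rail" in nm else 0   # mid-line regression
            b=np.round(a[:,1-k]/.002); mid=np.array([[b0*.002,(a[b==b0,k].min()+a[b==b0,k].max())/2] for b0 in np.unique(b)])
            f=np.polyfit(mid[:,0],mid[:,1],1); print(nm,"slope deg",np.degrees(np.arctan(f[0]))*(1 if k else -1),mid.mean(0))
W,d=None,None
p,d=read_camera("wrist");cv2.imwrite("pics/w2.png",p)
E
```

```text
[ 1066   633   302   148 24253] ((0.6292550563812256, 0.019418559968471527), (0.09170131385326385, 0.19931866228580475), 1.4117382764816284)
Lrail slope deg -0.669523725603217 [0.62       0.11016472]
Rrail slope deg 0.7668930143782114 [ 0.62       -0.07308561]
stop slope deg 0.8728351353144485 [0.02      0.6647295]
strip slope deg 0.24487687069241693 [0.02     0.637652]
```

View pics/w2.png

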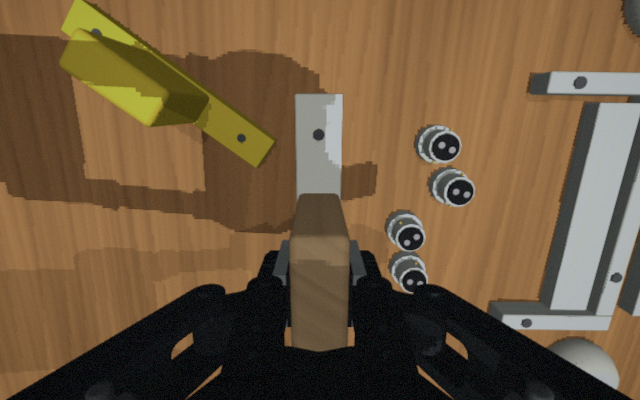

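The wrist picture shows the bar at (318,145), the shells at (438,145), (454,188), (407,232) and (410,272), and the rails at (585,83) and (550,318). I'll fit those with depth.

```bash
python3 - <<'E'
from h import *
p,d=read_camera("wrist");W=world("wrist",d)
X,Y,Z=W[...,0],W[...,1],W[...,2]
import numpy as np
print("bench",np.median(Z[150:250,500:540]))
def fit(n,box,k,zlo,zhi):
    m=np.zeros(d.shape,bool);u0,u1,v0,v1=box;m[v0:v1,u0:u1]=1;m&=(d>0)&(Z>zlo)&(Z<zhi)
    a=W[m][:,:2]
    b=np.round(a[:,1-k]/.002);mid=np.array([[i*.002,a[b==i,k].min(),a[b==i,k].max()] for i in np.unique(b) if (b==i).sum()>6])[1:-1]
    for j,e in((1,"lo"),(2,"hi")):
        f=np.polyfit(mid[:,0],mid[:,j],1);print(n,e,round(np.degrees(np.arctan(f[0]))*(1 if k else -1),2),"at",np.round(mid[:,0].mean(),3),round(np.polyval(f,mid[:,0].mean()),4),"range",mid[0,0],mid[-1,0],np.median(W[m][:,2]).round(4))
fit("railL",(520,640,65,100),1,.013,.024)
fit("railR",(480,612,295,335),1,.013,.024)
fit("strip",(535,640,110,298),0,.008,.018)
fit("bar",(290,350,90,200),0,.06,.085)
for n,(u,v) in dict(c1=(438,145),c2=(454,188),c3=(407,232),c4=(410,272)).items():
    m=np.zeros(d.shape,bool);m[v-25:v+25,u-28:u+28]=1
    a=W[m&(Z>.018)&(Z<.04)];b=cv2.minEnclosingCircle(a[:,:2].astype(np.float32));print(n,np.round(b[0],4),round(b[1],4))
E
```

```text
bench -0.0006846519719523186
railL lo 1.95 at 0.615 0.1053 range 0.586 0.644 0.0192
railL hi 1.34 at 0.615 0.1188 range 0.586 0.644 0.0192
railR lo -0.47 at 0.634 -0.0769 range 0.592 0.676 0.0188
railR hi 17.11 at 0.634 -0.0547 range 0.592 0.676 0.0188
strip lo 1.95 at 0.023 0.6284 range -0.05 0.096 0.0131
strip hi 14.94 at 0.023 0.6717 range -0.05 0.096 0.0131
bar lo 3.01 at 0.069 0.4231 range 0.044 0.094 0.0771
bar hi 2.92 at 0.069 0.4467 range 0.044 0.094 0.0771
c1 [0.5204 0.0665] 0.013
c2 [0.5301 0.042 ] 0.0199
c3 [5.046e-01 1.000e-04] 0.0124
c4 [ 0.5068 -0.0251] 0.0203
```

Fence yaw is about 1.7°, the shells sit inside the bar's span, and final contact is expected near TCP x ≈ 0.591. Next I trim yaw and y, and lower the bar behind the shells.

Request:
step_arm --motion '[[[0.01,0,-0.003,-0.01,0,0,-0.8],[0.01,0,-0.003,-0.02,0,0,-0.8],[0.01,0,-0.003,-0.035,0,0,-0.8],[0.01,0,-0.003,-0.045,0,0,-0.8],[0.01,0,-0.003,-0.053,0,0,-0.8],[0.01,0,-0.003,-0.057,0,0,-0.8],[0.01,0,-0.003,-0.058,0,0,-0.8],[0.01,0,-0.003,-0.058,0,0,-0.8]]]'

```text
time: 6.85
tool_pos: [0.4373, 0.0144, 0.0661]
tcp_rot: [2.183, 2.259, 0.001]
wrist_force: [-0.6, -0.3, -1.5]
width: 0.253
```

Request:
step_arm --motion '[[[0.01,0.008,0.0002,0,0,0,0],[0.01,0.016,0.0005,0,0,0,0],[0.01,0.024,0.0007,0,0,0,0],[0.01,0.03,0.0009,0,0,0,0],[0.01,0.036,0.001,0,0,0,0],[0.01,0.042,0.0012,0,0,0,0],[0.01,0.047,0.0014,0,0,0,0],[0.01,0.052,0.0016,0,0,0,0]]]'

```text
time: 7.85
tool_pos: [0.4894, 0.0161, 0.0659]
tcp_rot: [-2.183, -2.259, -0.0]
wrist_force: [-0.9, -0.0, -1.9]
width: 0.254
```

Request:
step_arm --motion '[[[0.01,0.005,0.0001,0,0,0,0],[0.01,0.01,0.0003,0,0,0,0],[0.01,0.015,0.0004,0,0,0,0],[0.01,0.02,0.0006,0,0,0,0],[0.01,0.025,0.0007,0,0,0,0],[0.01,0.03,0.0009,0,0,0,0],[0.01,0.035,0.001,0,0,0,0],[0.01,0.04,0.0012,0,0,0,0]]]'

```text
time: 8.85
tool_pos: [0.5297, 0.0173, 0.0659]
tcp_rot: [-2.183, -2.259, -0.0]
wrist_force: [-0.3, 0.6, -2.1]
width: 0.253
```

Request:
step_arm --motion '[[[0.01,0.005,0.0001,0,0,0,0],[0.01,0.01,0.0003,0,0,0,0],[0.01,0.015,0.0004,0,0,0,0],[0.01,0.02,0.0006,0,0,0,0],[0.01,0.024,0.0007,0,0,0,0],[0.01,0.028,0.0009,0,0,0,0],[0.01,0.032,0.001,0,0,0,0],[0.01,0.035,0.0011,0,0,0,0]]]'

```text
time: 9.85
tool_pos: [0.565, 0.0184, 0.0659]
tcp_rot: [2.183, 2.259, 0.0]
wrist_force: [-1.2, 1.0, -1.6]
width: 0.25
```

```bash
python3 - <<'E'
from h import *
p,d=read_camera("wrist");cv2.imwrite("pics/w3.png",p)
s=read_state();print(s["time"],np.round(s["tool_pos"],4),s["width"],np.round(s["wrist_force"],2))
E
```

```text
9.9 [0.5654 0.0184 0.066 ] 0.24775853531382178 [ 0.53  0.75 -2.7 ]
```

View pics/w3.png

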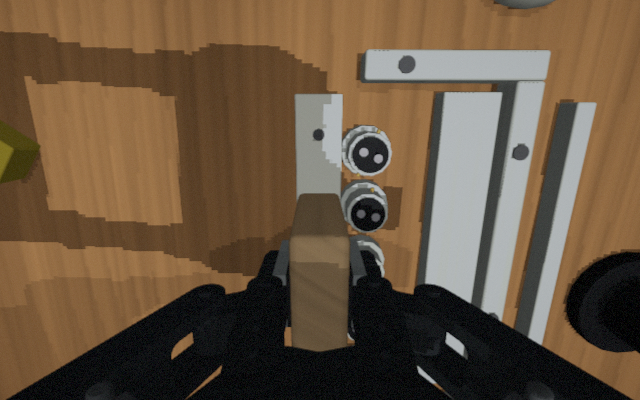

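The shells sit against the bar upright at (367,150) and (365,207). The bar end clears the left rail by about 8 mm, and the strip front is about 18 mm ahead. I'll advance carefully from here.

Request:
step_arm --motion '[[[0.01,0.002,-0.0002,0,0,0,0],[0.01,0.004,-0.0004,0,0,0,0],[0.01,0.006,-0.0006,0,0,0,0],[0.01,0.008,-0.0006,0,0,0,0],[0.01,0.01,-0.0006,0,0,0,0],[0.01,0.012,-0.0005,0,0,0,0],[0.01,0.014,-0.0005,0,0,0,0],[0.01,0.016,-0.0004,0,0,0,0]]]'

```text
time: 10.9
tool_pos: [0.5816, 0.018, 0.066]
tcp_rot: [2.183, 2.259, 0.001]
wrist_force: [-1.3, -0.0, -2.1]
width: 0.252
```

Request:
step_arm --motion '[[[0.01,0.0005,0,0,0,0,0],[0.01,0.001,0,0,0,0,0],[0.01,0.0015,0,0,0,0,0],[0.01,0.002,0,0,0,0,0],[0.01,0.0025,0,0,0,0,0],[0.01,0.003,0,0,0,0,0],[0.01,0.0035,0,0,0,0,0],[0.01,0.004,0,0,0,0,0]]]'

```text
time: 11.9
tool_pos: [0.5856, 0.018, 0.066]
tcp_rot: [2.183, 2.259, 0.001]
wrist_force: [-0.7, -0.9, -1.7]
width: 0.249
```

```bash
python3 - <<'E'
from h import *
p,d=read_camera("wrist");W=world("wrist",d);cv2.imwrite("pics/w4.png",p);np.save("w4.npy",W)
for v in (110,130,150,180):
    r=W[v,330:600]; print(v,' '.join(f"{int(x*1000)}:{int(round(z*1000))}" for x,z in r[::5,[0,2]]))
for k in range(6):
    s=read_state();print(s["time"],np.round(s["tool_pos"],4),s["width"],np.round(s["wrist_force"],2)); read_camera("wrist")
E
```

```text
110 589:19 591:20 594:19 598:0 601:-1 604:-1 606:0 609:0 612:0 615:0 618:-1 620:-1 623:-1 626:0 626:9 628:13 631:12 633:14 636:14 638:14 641:14 644:13 646:13 649:13 651:13 654:13 659:7 660:11 660:17 661:20 664:19 666:20 669:18 671:20 684:1 687:0 691:-1 693:-1 696:-1 696:4 696:8 696:12 698:13 701:13 703:13 716:-1 718:-1 722:-1 724:0 727:-1 730:-1 731:2 735:-1 738:-1
130 589:19 592:19 594:19 599:-1 600:9 583:186 606:10 607:17 610:14 614:9 615:18 621:-1 624:0 627:0 627:11 629:13 632:13 634:13 637:13 640:13 642:14 645:12 648:12 650:13 652:14 655:14 660:9 660:15 660:20 663:19 665:20 668:20 670:20 673:19 687:0 689:0 693:-1 695:0 696:2 696:7 696:11 697:14 700:13 703:13 706:13 717:1 722:-1 723:0 727:-1 730:-1 732:-1 736:-1 738:-1 742:-2
150 590:20 592:20 595:19 598:10 600:25 602:27 604:27 607:27 609:27 612:26 614:25 616:28 619:25 627:3 628:12 630:14 633:14 635:14 638:13 641:13 644:12 646:13 649:13 651:14 654:13 660:5 661:11 660:18 662:20 664:20 667:20 670:19 673:19 686:0 689:-1 691:1 695:-1 697:1 697:6 697:10 698:11 700:13 703:13 705:14 718:0 722:-2 723:0 727:-2 729:0 733:-2 736:-1 738:0 742:-1 744:-1
180 590:19 593:19 596:20 600:-1 603:-1 606:2 608:5 611:7 614:5 618:-1 621:1 624:-2 627:0 628:8 629:13 632:12 635:13 637:14 640:14 643:14 645:15 648:15 651:14 654:12 656:14 661:10 661:16 662:19 665:19 667:20 670:19 673:19 686:-1 690:-1 692:0 695:0 697:1 698:5 697:11 697:14 701:13 703:13 706:13 719:-1 722:-1 725:-1 727:0 731:0 733:0 737:-1 740:-1 743:-1 745:0 749:-1
11.95 [0.5857 0.018  0.066 ] 0.2508991688241986 [-1.27  0.86 -2.36]
12.0 [0.5857 0.018  0.066 ] 0.2530473316161246 [-0.54 -0.39 -2.58]
12.05 [0.5857 0.018  0.066 ] 0.2515929958973763 [-0.6  -0.36 -0.85]
12.1 [0.5857 0.018  0.066 ] 0.24988465505507526 [ 0.17  0.27 -2.  ]
12.15 [0.5857 0.018  0.0661] 0.2530669485817884 [ 0.01 -0.17 -1.88]
12.2 [0.5857 0.018  0.066 ] 0.25177615772231243 [-0.09 -0.76 -2.3 ]
```

View pics/w4.png

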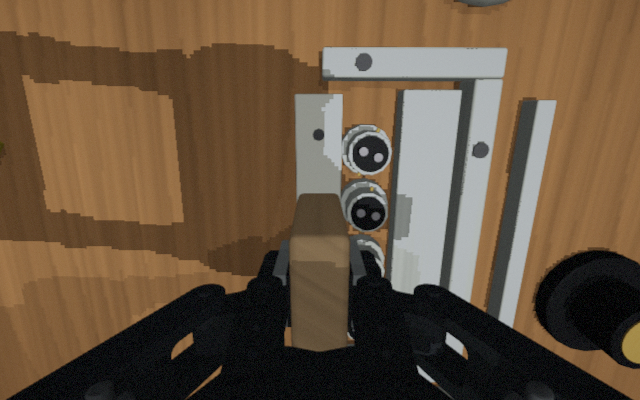

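The strip front is about 2.5 mm ahead of the shells at (395,150), with a 3–4 mm gap from strip to stop. The stop should come at TCP x ≈ 0.592.

Request:
step_arm --motion '[[[0.01,0.0005,0,0,0,0,0],[0.01,0.001,0,0,0,0,0],[0.01,0.0015,0,0,0,0,0],[0.01,0.002,0,0,0,0,0],[0.01,0.0025,0,0,0,0,0],[0.01,0.003,0,0,0,0,0],[0.01,0.0035,0,0,0,0,0],[0.01,0.004,0,0,0,0,0]]]'

```text
time: 13.25
tool_pos: [0.5892, 0.018, 0.0659]
tcp_rot: [-2.183, -2.259, -0.0]
wrist_force: [-2.4, 0.4, -1.4]
width: 0.254
```

Request:
step_arm --motion '[[[0.01,0.0001,0,0,0,0,0],[0.01,0.0002,0,0,0,0,0],[0.01,0.0003,0,0,0,0,0],[0.01,0.0004,0,0,0,0,0],[0.01,0.0005,0,0,0,0,0],[0.01,0.0006,0,0,0,0,0],[0.01,0.0007,0,0,0,0,0],[0.01,0.0008,0,0,0,0,0]]]'

```text
time: 14.25
tool_pos: [0.5901, 0.018, 0.0658]
tcp_rot: [-2.183, -2.259, -0.0]
wrist_force: [-2.5, -0.3, -2.1]
width: 0.25
```

Request:
step_arm --motion '[[[0.01,0.0002,0,0,0,0,0],[0.01,0.0004,0,0,0,0,0],[0.01,0.0006,0,0,0,0,0],[0.01,0.0008,0,0,0,0,0],[0.01,0.001,0,0,0,0,0],[0.01,0.001,0,0,0,0,0],[0.01,0.001,0,0,0,0,0],[0.01,0.001,0,0,0,0,0]]]'

```text
time: 15.25
tool_pos: [0.5911, 0.018, 0.0658]
tcp_rot: [-2.183, -2.259, -0.0]
wrist_force: [-1.7, -0.1, -2.4]
width: 0.248
```

Request:
step_arm --motion '[[[0.01,0.0002,0,0,0,0,0],[0.01,0.0004,0,0,0,0,0],[0.01,0.0006,0,0,0,0,0],[0.01,0.0008,0,0,0,0,0],[0.01,0.001,0,0,0,0,0],[0.01,0.001,0,0,0,0,0],[0.01,0.001,0,0,0,0,0],[0.01,0.001,0,0,0,0,0]]]'

```text
time: 16.25
tool_pos: [0.592, 0.018, 0.0658]
tcp_rot: [-2.183, -2.259, -0.0]
wrist_force: [-2.5, -0.1, -1.3]
width: 0.253
```

Request:
step_arm --motion '[[[0.01,0.0002,0,0,0,0,0],[0.01,0.0004,0,0,0,0,0],[0.01,0.0006,0,0,0,0,0],[0.01,0.0008,0,0,0,0,0],[0.01,0.0008,0,0,0,0,0],[0.01,0.0008,0,0,0,0,0],[0.01,0.0008,0,0,0,0,0],[0.01,0.0008,0,0,0,0,0]]]'

```text
time: 17.25
tool_pos: [0.5924, 0.018, 0.0657]
tcp_rot: [-2.183, -2.258, 0.001]
wrist_force: [-5.0, 0.2, 0.2]
width: 0.253
```

Request:
step_arm --motion '[[[0.01,0.0005,0,0,0,0,0],[0.01,0.0006,0,0,0,0,0],[0.01,0.0007,0,0,0,0,0],[0.01,0.0008,0,0,0,0,0],[0.01,0.0009,0,0,0,0,0],[0.01,0.0009,0,0,0,0,0],[0.01,0.0009,0,0,0,0,0],[0.01,0.0009,0,0,0,0,0]]]'

```text
time: 18.25
tool_pos: [0.5925, 0.0179, 0.0654]
tcp_rot: [-2.182, -2.257, 0.003]
wrist_force: [-5.4, -0.6, 0.8]
width: 0.253
```

```bash
python3 - <<'E'
from h import *
p,d=read_camera("wrist");W=world("wrist",d);cv2.imwrite("pics/w5.png",p)
for v in (110,150): print(v,' '.join(f"{int(x*1000)}:{int(round(z*1000))}" for x,z in W[v,330:520:3,[0,2]]))
F=[]
for k in range(3):
    s=read_state();F.append(s["wrist_force"]);read_camera("top")
print(s["time"],np.round(s["tool_pos"],5),np.round(F,2).tolist(),np.round(s["torque"],2))
E
```

```text
Traceback (most recent call last):
ValueError: too many values to unpack (expected 2)
```

Request:
step_arm --motion '[[[0.01,0.0008,0,0,0,0,0],[0.01,0.0009,0,0,0,0,0],[0.01,0.001,0,0,0,0,0],[0.01,0.0011,0,0,0,0,0],[0.01,0.0012,0,0,0,0,0],[0.01,0.0012,0,0,0,0,0],[0.01,0.0012,0,0,0,0,0],[0.01,0.0012,0,0,0,0,0]]]'

```text
time: 19.3
tool_pos: [0.5926, 0.018, 0.065]
tcp_rot: [-2.181, -2.256, 0.005]
wrist_force: [-5.9, -0.4, 1.3]
width: 0.253
```

```bash
python3 - <<'E'
from h import *
p,d=read_camera("wrist");W=world("wrist",d);cv2.imwrite("pics/w5.png",p)
for v in (110,150): print(v,' '.join(f"{int(x*1000)}:{int(round(z*1000))}" for x,z in W[v,330:520:3][:,[0,2]]))
F=[]
for k in range(3):
    s=read_state();F.append(s["wrist_force"]);read_camera("top")
print(s["time"],np.round(s["tool_pos"],5),np.round(F,2).tolist(),np.round(s["torque"],2))
E
```

```text
110 596:18 597:18 599:19 600:18 602:17 604:0 606:0 608:-1 610:-1 611:-1 613:0 615:-1 616:-1 618:1 619:-1 621:0 623:0 624:0 626:0 628:-2 630:-1 630:7 630:13 631:14 633:13 634:14 636:13 637:14 639:13 640:14 642:13 644:12 645:13 647:13 648:13 650:12 651:13 653:13 654:13 656:14 657:15 659:13 660:14 660:17 661:19 663:18 663:20 666:19 667:20 669:19 670:19 672:19 673:19 685:-1 686:0 687:1 689:-1 692:-2 693:0 694:-1 696:-1 695:4 696:6 696:7
150 596:18 598:18 600:18 601:18 603:9 605:9 606:20 607:24 608:26 610:25 611:27 612:28 614:28 615:27 617:27 618:26 620:27 621:26 623:26 624:26 626:24 630:12 632:14 634:12 635:14 637:13 638:13 640:13 641:13 643:14 645:13 646:12 648:13 649:13 651:13 653:12 654:13 655:14 657:14 658:14 660:14 661:16 661:18 662:21 664:20 666:19 666:21 667:22 669:21 671:20 673:19 685:-1 686:0 689:-1 690:-1 692:-1 693:0 695:-1 697:0 696:3 697:5 697:8 696:12 698:12
19.45 [0.59269 0.01795 0.06498] [[-5.92, 0.87, 0.33], [-6.77, -0.06, 0.61], [-5.79, 0.1, 0.91]] [-0.06  1.25 -0.16]
```

View pics/w5.png

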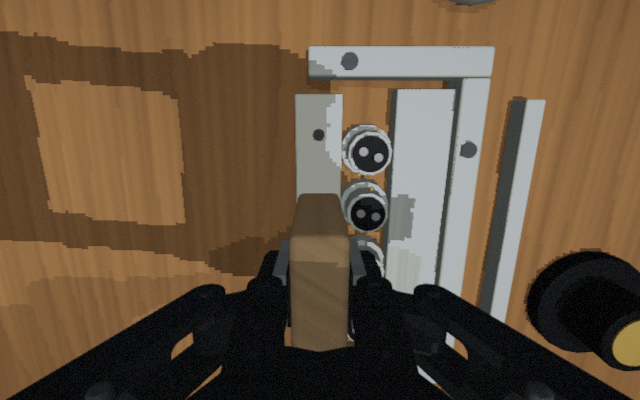

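The strip is flush on the stop and the shells are touching it, with force about 6 N. I'll raise it gradually.

Request:
step_arm --motion '[[[0.01,0.0012,0,0,0,0,0],[0.01,0.0014,0,0.0002,0,0,0],[0.01,0.0016,0,0.0003,0,0,0],[0.01,0.0018,0,0.0003,0,0,0],[0.01,0.002,0,0.0003,0,0,0],[0.01,0.002,0,0.0003,0,0,0],[0.01,0.002,0,0.0003,0,0,0],[0.01,0.002,0,0.0003,0,0,0]]]'

```text
time: 20.5
tool_pos: [0.5929, 0.0179, 0.0646]
tcp_rot: [-2.179, -2.254, 0.009]
wrist_force: [-7.5, -0.2, 1.1]
width: 0.25
```

Request:
step_arm --motion '[[[0.01,0.002,0,0.0003,0,0,0],[0.01,0.0022,0,0.0005,0,0,0],[0.01,0.0024,0,0.0006,0,0,0],[0.01,0.0026,0,0.0006,0,0,0],[0.01,0.0028,0,0.0006,0,0,0],[0.01,0.003,0,0.0006,0,0,0],[0.01,0.003,0,0.0006,0,0,0],[0.01,0.003,0,0.0006,0,0,0]]]'

```text
time: 21.5
tool_pos: [0.5933, 0.0179, 0.0643]
tcp_rot: [-2.176, -2.251, 0.016]
wrist_force: [-8.7, -0.1, 2.2]
width: 0.251
```

```bash
python3 - <<'E'
from h import *
F=[]
for k in range(6):
    s=read_state();F.append(s["wrist_force"]);read_camera("top")
print(s["time"],np.round(s["tool_pos"],5),np.round(F,2).tolist(),np.mean(F,0),np.round(s["torque"],2))
E
```

```text
21.75 [0.59329 0.01791 0.06433] [[-8.65, -0.12, 2.19], [-10.24, 0.68, 1.73], [-8.46, -0.05, 1.48], [-9.6, 0.14, 2.07], [-8.99, -1.09, 1.96], [-9.51, 0.29, 1.7]] [-9.24295865 -0.02384727  1.85537325] [-0.1   1.9  -0.11]
```

Request:
step_arm --motion '[[[0.01,0.0031,0,0.0006,0,0,0],[0.01,0.0033,0,0.0008,0,0,0],[0.01,0.0035,0,0.0008,0,0,0],[0.01,0.0036,0,0.0008,0,0,0],[0.01,0.0036,0,0.0008,0,0,0],[0.01,0.0036,0,0.0008,0,0,0],[0.01,0.0036,0,0.0008,0,0,0],[0.01,0.0036,0,0.0008,0,0,0]]]'

```text
time: 22.8
tool_pos: [0.5938, 0.0179, 0.0644]
tcp_rot: [-2.173, -2.247, 0.023]
wrist_force: [-10.8, -0.2, 4.1]
width: 0.25
```

The row is pressed home at about 10.5 N. Now I draw straight back along the fence axis and take the tilt off as the bar frees.

Request:
step_arm --motion '[[[0.01,0,0,0,0,0,0],[0.01,-0.003,-0.0001,0.0005,0,0,0],[0.01,-0.007,-0.0002,0.001,0,-0.3,0],[0.01,-0.013,-0.0004,0.0015,0,-0.6,0],[0.01,-0.02,-0.0006,0.0015,0,-0.9,0],[0.01,-0.028,-0.0008,0.0015,0,-1.2,0],[0.01,-0.036,-0.0011,0.0015,0,-1.2,0],[0.01,-0.043,-0.0013,0.0015,0,-1.2,0]]]'

```text
time: 23.8
tool_pos: [0.5501, 0.0166, 0.0659]
tcp_rot: [-2.183, -2.258, 0.001]
wrist_force: [0.9, 0.4, -0.5]
width: 0.252
```

Request:
step_arm --motion '[[[0.01,-0.007,-0.0002,0,0,0,0],[0.01,-0.014,-0.0004,0,0,0,0],[0.01,-0.021,-0.0006,0,0,0,0],[0.01,-0.028,-0.0008,0,0,0,0],[0.01,-0.034,-0.001,0,0,0,0],[0.01,-0.038,-0.0011,0,0,0,0],[0.01,-0.04,-0.0012,0,0,0,0],[0.01,-0.04,-0.0012,0,0,0,0]]]'

```text
time: 24.8
tool_pos: [0.5101, 0.0154, 0.0659]
tcp_rot: [-2.183, -2.258, 0.0]
wrist_force: [-0.3, 0.0, -0.8]
width: 0.251
```

```bash
python3 - <<'E'
from h import *
p,d=read_camera("wrist");W=world("wrist",d);cv2.imwrite("pics/w6.png",p);np.save("w6.npy",W)
s=read_state();print(s["time"],np.round(s["tool_pos"],5),np.round(s["tcp_rot"],4),s["wrist_force"],s["torque"])
R=cv2.Rodrigues(np.array(s["tcp_rot"]))[0];print("tool z",R[:,2],"y",R[:,1])
for v in(110,150,185):print(np.round(W[v,305:340:7][:,[0,2]],4).tolist())
E
```

```text
24.85 [0.51026 0.01545 0.06598] [-2.1833e+00 -2.2583e+00  3.0000e-04] [-0.48062555 -0.62152503 -1.86224611] [-0.05966534 -0.06311993  0.07002038]
tool z [-4.51788536e-04  1.90303597e-04 -9.99999880e-01] y [ 9.99429665e-01  3.37660694e-02 -4.45105114e-04]
[[0.5014, 0.0198], [0.5049, 0.018], [0.5084, 0.0195], [0.5119, 0.0188], [0.5154, 0.0201]]
[[0.5018, 0.0192], [0.5054, 0.0188], [0.5091, 0.0201], [0.5127, 0.0185], [0.5163, 0.0195]]
[[0.5023, 0.0204], [0.506, 0.0192], [0.5097, 0.0197], [0.5134, 0.0195], [0.5171, 0.0202]]
```

View pics/w6.png

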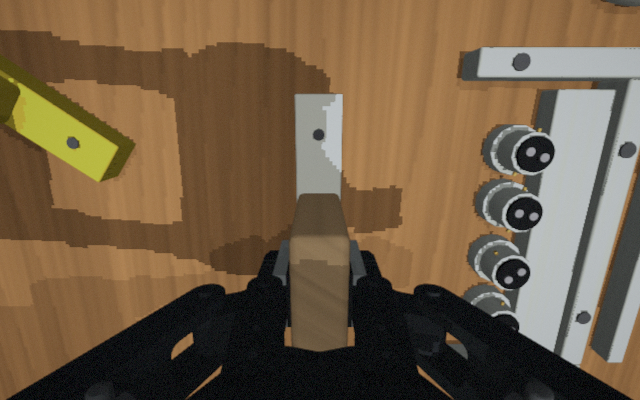

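All four shells stand in a row along the strip at (518,150), (510,207), (500,262) and (490,305). I'll check straightness and gaps numerically before letting go.

```bash
python3 - <<'E'
from h import *
W=np.load("w6.npy");X,Y,Z=W[...,0],W[...,1],W[...,2]
I=np.zeros(Z.shape,bool);I[90:360,470:640]=1
# strip front edge: points on strip top
m=I&(Z>.009)&(Z<.0165)&(X>.626)&(X<.65)&(Y<.1)&(Y>-.06)
b=np.round(Y[m]/.004);P=[]
for i in np.unique(b):
    x=X[m][b==i]
    if len(x)>15:P.append((i*.004,np.percentile(x,2)))
P=np.array(P);f=np.polyfit(P[:,0],P[:,1],1);r=P[:,1]-np.polyval(f,P[:,0]);k=abs(r)<.0015;f=np.polyfit(P[k,0],P[k,1],1);print("strip front yaw",-np.degrees(np.arctan(f[0])),f, k.sum(),len(k))
m=I&(Z>.021)&(Z<.031)&(X>.58)&(X<.64)
n,l=cv2.connectedComponents(m.astype(np.uint8))
for i in range(1,n):
    a=W[l==i]
    if len(a)<150: continue
    (x,y),rad=cv2.minEnclosingCircle(a[:,:2].astype(np.float32));c=np.median(a,0)
    print(len(a),round(x,4),round(y,4),round(rad,4),"dist to strip front mm",1000*(np.polyval(f,y)-x),"median",np.round(c,4))
E
```

```text
strip front yaw 2.1866467453775438 [-0.03818272  0.63348577] 17 38
1619 0.6169 0.0679 0.0117 dist to strip front mm 14.037308651638437 median [0.6147 0.0685 0.0259]
1400 0.6177 0.0366 0.0115 dist to strip front mm 14.40624045745642 median [0.6159 0.0379 0.026 ]
1211 0.6187 0.002 0.0115 dist to strip front mm 14.732905059463452 median [0.6169 0.0033 0.0259]
421 0.6217 -0.0301 0.011 dist to strip front mm 12.93865339450273 median [ 0.6213 -0.0258  0.0252]
```

Request:
step_arm --motion '[[[0.01,0,0,-0.0004,0,0,0],[0.01,0,0,-0.0008,0,0,0],[0.01,0,0,-0.0012,0,0,0],[0.01,0,0,-0.0015,0,0,0],[0.01,0,0,-0.0015,0,0,0],[0.01,0,0,-0.0015,0,0,0],[0.01,0,0,-0.0015,0,0,0],[0.01,0,0,-0.0015,0,0,0]]]'

```text
time: 25.85
tool_pos: [0.5102, 0.0154, 0.0645]
tcp_rot: [-2.183, -2.258, 0.0]
wrist_force: [0.1, 0.3, -1.6]
width: 0.248
```

Request:
step_arm --motion '[[[0.01,0,0,-0.0002,0,0,0],[0.01,0,0,-0.0004,0,0,0],[0.01,0,0,-0.0006,0,0,0],[0.01,0,0,-0.0008,0,0,0],[0.01,0,0,-0.0008,0,0,0],[0.01,0,0,-0.0008,0,0,0],[0.01,0,0,-0.0008,0,0,0],[0.01,0,0,-0.0008,0,0,0]]]'

```text
time: 26.85
tool_pos: [0.5105, 0.0154, 0.0641]
tcp_rot: [-2.184, -2.259, -0.0]
wrist_force: [-2.0, 0.1, 4.7]
width: 0.254
```

The bar is on the bench (Fz rose to +4.7 N). Open and lift straight up.

Request:
step_arm --motion '[[[0.03,0,0,0,0,0,0],[0.05,0,0,0,0,0,0],[0.06,0,0,0,0,0,0],[0.06,0,0,0,0,0,0],[0.06,0,0,0,0,0,0],[0.06,0,0,0,0,0,0],[0.06,0,0,0.005,0,0,0],[0.06,0,0,0.015,0,0,0]]]'

```text
time: 27.85
tool_pos: [0.5101, 0.0154, 0.0793]
tcp_rot: [-2.183, -2.258, 0.001]
wrist_force: [-0.6, 0.2, -0.3]
width: 0.702
```

Request:
step_arm --motion '[[[0.06,0,0,0.02,0,0,0],[0.06,0,0,0.04,0,0,0],[0.06,0,0,0.07,0,0,0],[0.06,0,0,0.11,0,0,0],[0.06,0,0,0.15,0,0,0],[0.06,-0.02,-0.06,0.18,0,0,0],[0.06,-0.03,-0.12,0.18,0,0,0],[0.06,-0.03,-0.18,0.18,0,0,0]]]'

```text
time: 28.85
tool_pos: [0.48, -0.1635, 0.2616]
tcp_rot: [2.181, 2.258, 0.002]
wrist_force: [1.6, -0.3, -0.2]
width: 0.699
```

```bash
python3 - <<'E'
from h import *
p,d=read_camera("wrist");W=world("wrist",d);a=cv2.resize(p,(400,250))
p2,d2=read_camera("top");b=cv2.resize(p2[130:290,180:380],(400,320),interpolation=cv2.INTER_CUBIC)
cv2.imwrite("pics/end.png",np.vstack([cv2.resize(p,(400,250)),b]))
V=world("top",d2);X,Y,Z=[V[...,i] for i in range(3)]
m=(Z>.021)&(Z<.034)&(X>.58)&(X<.64)&(Y>-.06)&(Y<.1)
n,l=cv2.connectedComponents(m.astype(np.uint8))
for i in range(1,n): print("cap",(l==i).sum(),np.round(V[l==i].mean(0),4))
m=(Z>.011)&(Z<.1)&(abs(X-.51)<.05)&(abs(Y-.015)<.1);print("bar",cv2.minAreaRect(V[m][:,:2].astype(np.float32)),Z[m].max())
for t in["dome1","meter","holder"]:print(t,spots("top",t))
s=read_state();print(s["time"],s["tool_pos"])
E
```

```text
cap 49 [0.6162 0.0356 0.0255]
cap 45 [6.168e-01 3.000e-04 2.510e-02]
cap 48 [ 0.618  -0.0341  0.0249]
cap 49 [0.6147 0.0667 0.0253]
bar ((0.5094549655914307, 0.017081543803215027), (0.02403482049703598, 0.14860370755195618), 1.8612565994262695) 0.08537286537915989
dome1 [(0.89, [0.6589, 0.1696, 0.0228]), (0.86, [0.6746, -0.1295, 0.0269]), (0.67, [0.7505, 0.2164, 0.0239])]
meter [(0.69, [0.402, -0.3088, 0.0314])]
holder [(0.75, [0.7587, -0.0201, 0.0109])]
29.1 [ 0.48000805 -0.16196357  0.25968817]
```

View pics/end.png

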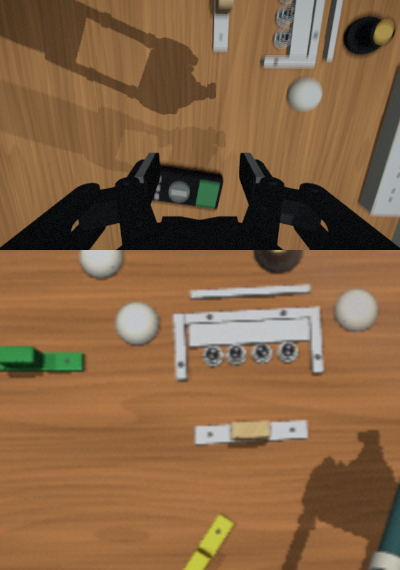

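The row is straight (yaw 1.9°, within 0.5 mm). The straightedge stands outside the mouth, and the domes and holder have not moved. The meter's top-view reading is off because the arm hides part of it.

```bash
python3 -c "
from workcell import *
print(finish_job())"
```

```text
the job is handed in; nothing more can be done
None
```

I pushed the four shells into the fence with the white straightedge, and they now stand upright in a straight row against the 30 mm strip, with the strip against the stop bar. I raised the press slowly to about 10.5 N by the wrist reading. I then drew the straightedge back, stood it on the bench about 65 mm outside the mouth, released it and moved the arm clear. The job was handed in at about 29 s.

**Last checks:**
- **Row:** the shell centres lie on one line to about 0.5 mm at yaw 1.9°, matching the fence. Three of them measured about 14 mm from the strip's front face, which means they touch it.
- **Fourth shell:** it was partly hidden in that view and read 12.9 mm, but the later top view put it in line.
- **Domes and lampholder:** unmoved to within measuring noise of about 3 mm.
- **Meter:** the last top-view position was about 50 mm off. I put that down to the arm hiding part of it. I never went near the meter, but I did not measure it again.
- **Press force:** the bar touched the bench lightly during the press, so the force on the shells was probably a little under 10.5 N.

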